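Seat a salinity probe in its three-ring stand

TASK

Take the thick probe (not the slim rod) out of the white rack and lower it, nose down, through the three rings of the probe stand, each smaller than the one above, until its shoulder comes to rest on the smallest ring; then let go and leave it standing there. The two lower rings are clamped a few millimetres off the line of the top one, so feel your way in gently: do not force it, do not let it drop, and leave everything else on the bench where it is.

Things in the scene. Friction and masses are not known exactly. Their poses are not given: they have to be found in the camera images.
- stand: Fixed probe stand: base plate 150 x 110 x 12 mm, post 16 mm thick, 106 mm high, 75 mm towards its -x, and three level steel rings, each 8 mm thick, one above the other on arms from the post. Origin on the table under the top ring's centre, z up. Nothing of it is higher than 106 mm. Over 20 N on it is too rough; under that nothing of it moves.
- top_ring (a point): Centre of the top ring's upper face, 98 mm above the table. Bore 46 mm, outside 58 mm.
- mid_level (a point): Point on the top ring's vertical line, 70 mm above the table: the level of the middle ring's upper face. Middle ring: bore 28 mm, outside 44 mm. Its centre is NOT here: middle and bottom ring, exactly in line with each other, are clamped up to 6 mm off along the stand's x and likewise along its y, differently each time. Not reported: feel or look for it.
- seat (a point): Point on the top ring's vertical line, 45 mm above the table: the level of the bottom ring's upper face. Bottom ring (the one that stops the probe): bore 13 mm, outside 38 mm, off this line by the same offset as the middle ring.
- rack: White plastic block 60 x 190 x 50 mm, fixed, with three blind holes 26 mm wide and 45 mm deep in a row along its y, at -60, 0 and +60 mm from its centre. Origin at the centre of its underside. The probe stands in one end hole, the slim rod in the other (either way round). The head's flats are within 0.3 rad of square to the rack.
- probe: The thick probe, steel, 128 mm overall, about 0.2 kg: a nose 8 mm in diameter, 20 mm long, then a flat shoulder (0.7 mm chamfer) and a barrel 24 mm in diameter up to 88 mm above the tip, then a square head 22 mm across flats and 40 mm high to grip. Stands in the rack, tip 5 mm above the table. Origin at the tip of the nose, z up along the barrel, x and y square to the head's flats.
- probe_top (a point): Centre of the probe's flat top, 128 mm above its tip.
- shoulder (a point): Point on the probe's axis at its shoulder, 20 mm above the tip. When seated it is level with seat.
- slim_rod: The slim rod, to be left in the rack: a 24 mm foot 45 mm high that fills the hole and a 14 mm stem; 128 mm overall. Origin at the centre of its underside.
- bottle_a: Amber sample bottle, 56 mm across, 120 mm high, bystander. Origin under its centre.
- bottle_b: Second amber sample bottle, same size, bystander. Origin under its centre.
- jar: White plastic jar, 64 mm across, 70 mm high, bystander. Origin under its centre.
- beaker: Glass beaker, 70 mm across, 85 mm high, bystander. Origin under its centre.
- dish: Shallow glass dish, 90 mm across, 16 mm high, bystander. Origin under its centre.
- driver: Screwdriver lying flat, bystander. Origin near its middle.
- stopper: Black rubber stopper, 32 mm across, 30 mm high, bystander. Origin under its centre.

How it is judged:
On the way, in this order (a step that is already met when the one before it is completed fails the run):
1. the probe is lifted clear, its tip above the top ring's level (height (world z) of probe above 0.1 m), for 0.05 s.
2. its nose is inside the top ring, not yet in the seat (z of probe in the frame of stand between 0.03 and 0.09 m and horizontal distance between probe and seat below 0.018 m), for 0.05 s.
3. its shoulder rests on the bottom ring (z of shoulder in the frame of seat between -0.003 and 0.002 m and horizontal distance between shoulder and seat below 0.012 m), for 0.2 s.
At the end, for the whole second after the job is handed in: The probe stands in the stand with its shoulder on the bottom ring (level with seat within 2 mm above and 3 mm below, no more than 12 mm from it sideways), within 0.09 rad of upright, at rest and released; the slim rod is still down in its hole (underside below 10 mm) (all of step 3 and angle between probe's own z axis and vertical below 0.09 rad and linear speed of probe below 0.02 m/s and height (world z) of slim_rod below 0.01 m); the robot touches nothing.
It fails at once if the probe is pressed or knocked against the stand with more than 20 N (contact force between probe and stand above 20 N).
It fails at once if the gripper or arm pushes on the stand with more than 20 N (contact force between the arm and stand above 20 N).
It fails at once if the fingers push on the stand with more than 20 N (contact force between the fingers and stand above 20 N).
It fails at once if the probe drops through the rings (faster than 0.25 m/s with its tip below the top ring) (linear speed of probe above 0.25 m/s and horizontal distance between probe and seat below 0.02 m and height (world z) of probe below 0.09 m).
It fails at once if a bystander is moved by more than 30 mm or the slim rod is taken out (distance of any of bottle_a, bottle_b, jar, beaker, dish, slim_rod, driver, stopper from where it was at the start of the episode above 0.03 m).
It also fails if it takes over 66 s, if anything falls off the work surface, if the arm or the gripper's body presses on something with over 40 N, if the wrist force passes 120 N, or if a joint passes its speed limit or range.

ROBOT

A 6-joint arm with a two-finger parallel gripper is mounted at the origin on the work surface. World frame = base frame: x ahead of the robot, y to its left, z up, the work surface at z = 0. Lengths are in m, angles in rad, forces in N, time in s.
With the tool pointing down it reaches from about 0.4 to 0.825 m from the base axis. Payload 7 kg.
Tool frame: the origin (TCP) lies midway between the tips of the shut fingers; the grasp point (between the pads) lies 19 mm behind it; z points along the fingers, y is the line along which they close (so a half turn about z gives the same grasp; the last joint's range is limited). The gripper opens to 88 mm and grips with 3 to 60 N. Pads are 19 mm wide; open, the fingers measure 130 mm over their backs; the gripper's body (78 mm by 193 mm) begins 47 mm behind the grasp point.
Start: joints at [-0.952, 0.359, 0.012, 0, -1.224, -0.288], TCP at [0.219, -0.638, 0.227] pointing down, gripper open.
Joint ranges: [-3.07, 3.07], [-1.43, 2.12], [-1.02, 1.25], [-3.03, 1.67], [-3.05, -0], [-3.03, 3.03]. Speed limits (rad/s): [2.39, 2.39, 3.01, 3.14, 3.14, 3.14].

INTERFACE

Orientations are given as [roll, pitch, yaw] about the fixed x, y, z axes, in that order (R = Rz(yaw) Ry(pitch) Rx(roll)).
In Python, from station import get_state, grab_frame, calibration, job_done, boxes_of, regions_of, spot_point gives the robot as it stands. The module is installed in compiled form; this text tells all that it offers.
- The arm moves only by the tool arm_command, never from a script. Its argument "commands" is a list of rows, each an object of numbers: "tx", "ty", "tz": the shift along the tool's x, y, z each as a share of 25 cm, from -1 to 1; "twist": the turn about the tool's z as a share of 180 degrees, from -1 to 1. A call has exactly 8 rows; each row is the pose to reach, as a shift and turn from the pose commanded when the call began, along the tool's axes at that moment, turning the shorter way round; what a row does not reach only later rows make up. A row lasts 1/12 s, in which the tool goes at most 41.7 mm and 7.16 degrees, less where a joint would pass 70% of its speed; a pose out of reach is approached as far as the arm can. A call with a number of a shift or a turn outside -1 to 1 is refused whole. A call with a gripper value outside its range is refused whole. "claw" is the opening, from 0 (shut) to 1 (fully open), set as the call begins (left out, the last holds). The fingers move at their own pace and stop on an object; "grip_force" is the grip in N (left out, the last holds). Time passes only in rows, so rows that repeat a pose let the fingers close, or fill a call up. It gives the time, the measured TCP pose, the force, the opening and the grip force at its end, in the units of the state.
- get_state(): the state, without advancing time (a new reading comes with each control period).
- grab_frame(name): name is "scene" or "side" or "wrist"; returns the picture (400x640x3 uint8, red, green, blue); there is no depth.
- calibration(name): a dict with "camera_matrix" (3x3 intrinsics, pixels), "k1" (the pictures are not rectified: a ray, as slopes to the right and down, at radius r is drawn at 1 + k1 r^2 times it, then the intrinsics apply), "extrinsics" (4x4, takes a point from camera to world coordinates). Camera axes: x right, y down, z forward; pixel columns grow to the right and rows downward; lengths in m; the calibration is good to about 2 mm. A picture is of the moment at which its call begins: read the wrist's pose just before it. calibration takes no time and is no camera call; for the wrist camera it gives the pose at the moment of the call.
- job_done(): hands the job in; it is judged then, once.
Trained networks look in the newest picture that a camera, given by its name, has taken for a name from the list of things; names that differ only in an ending like _2 or _b are one class to them, and where a whole thing is asked for, a point or a joint stands for the part that bears it (a point fixed in the world has none). Each returns a list of dicts, best first, with "score" (0 to 1); they miss things now and then, are a little off and sometimes report something else, mostly with a low value. They report only what shows in the picture. A call takes as long as a camera call.
- boxes_of(query, camera): "rect" ([left, top, right, bottom] in pixels, round what is visible of it).
- regions_of(query, camera): "region" (400x640 bool, what is visible of it) and "rect" ([left, top, right, bottom] in pixels, round what is visible of it).
- spot_point(query, camera): "uv" ([column, row] in pixels: a listed point, or the origin of a listed thing).
The state is a dict: "t": time; "q": joint angles; "qd": joint speeds; "joint_efforts": joint torques, N m; "eef_pos": TCP position; "ee_rot": TCP orientation; "force": force on the tool from outside, world axes, zero at the start; "moment": the same for the moment, N m; "width": finger opening in m; "gripper_force": force on a finger pad.
Only numpy, scipy, OpenCV 4.12 (cv2) and the standard library are available. Lean on these libraries where they do the work, as an engineer would, in place of code of your own. Each camera call takes 0.05 s, during which the arm holds its last target. There are 200 camera calls.

## Working session

There is one attempt and no reset: what is moved stays moved. The work goes in short steps, Python scripts to look and compute and a tool call to move; the robot and the scene stay as the last step left them, time stands still between calls to the robot, and variables do not carry over. Pictures are saved under pics/ and viewed, at most 10 in all, crops included, and the job is handed in when it is done.

Besides the shell and the picture viewer there is one more tool, called after "Emit:" by a JSON object that holds its "name" and its "arguments", one argument or row to a line. arm_command: Moves the arm, as the interface text tells. Shift numbers are shares of 25 cm and turn numbers shares of 180 degrees, none past 1 either way. Its arguments: {"type":"object","properties":{"commands":{"type":"array"},"claw":{"type":"number"},"grip_force":{"type":"number"}},"required":["commands"]}

```bash
mkdir -p pics
cat > h.py <<'E'
import numpy as np, cv2
from station import *
def ray(cam,uv,cal=None):
    c=cal or calibration(cam);K=np.array(c["camera_matrix"]);k=c["k1"];T=np.array(c["extrinsics"])
    d=np.linalg.solve(K,[uv[0],uv[1],1.])[:2];s=d.copy()
    for _ in range(20): s=d/(1+k*(s@s))
    v=T[:3,:3]@np.r_[s,1];return T[:3,3],v/np.linalg.norm(v)
def atz(cam,uv,z,cal=None):
    o,v=ray(cam,uv,cal);return o+v*(z-o[2])/v[2]
def proj(cam,p,cal=None):
    c=cal or calibration(cam);T=np.array(c["extrinsics"]);q=T[:3,:3].T@(np.array(p)-T[:3,3]);s=q[:2]/q[2]
    s=s*(1+c["k1"]*(s@s));return (np.array(c["camera_matrix"])@np.r_[s,1])[:2]
def tri(*rs):
    A=0;b=0
    for o,v in rs:
        P=np.eye(3)-np.outer(v,v);A=A+P;b=b+P@o
    return np.linalg.solve(A,b)
def save(n,im): cv2.imwrite("pics/"+n+".png",im[:,:,::-1])
E
python3 - <<'E'
from h import *
np.set_printoptions(precision=4,suppress=True)
ims=[]
R={}
for c in("scene","side"):
    im=grab_frame(c);ims.append(im)
    for q in("probe_top","probe","top_ring","slim_rod","rack","stand"):
        r=spot_point(q,c)[:2];R[c,q]=r
        print(c,q,[(np.round(x["uv"],1),round(x["score"],2)) for x in r])
save("a",ims[0]);save("b",ims[1])
for q,z in(("probe_top",.133),("probe",.005),("top_ring",.098),("slim_rod",.005),("rack",0),("stand",0)):
    print(q,[atz(c,R[c,q][0]["uv"],z) for c in("scene","side") if R[c,q]], tri(*[ray(c,R[c,q][0]["uv"]) for c in("scene","side") if R[c,q]]) if R["scene",q] and R["side",q] else "")
s=get_state();print(s)
E
```

```text
scene probe_top [(array([237.3, 180.5]), 0.55), (array([383. , 202.1]), 0.42)]
scene probe [(array([244.2, 204.4]), 0.72), (array([244.3, 210.3]), 0.66)]
scene top_ring [(array([383.9, 188.8]), 0.78), (array([321.4, 174.5]), 0.35)]
scene slim_rod [(array([202.1, 218.3]), 0.45), (array([237.6, 176.6]), 0.44)]
scene rack [(array([221.6, 213.5]), 0.79)]
scene stand [(array([385.1, 212.9]), 0.92), (array([388.3, 188.1]), 0.16)]
side probe_top [(array([345.9, 238.7]), 0.57)]
side probe []
side top_ring [(array([284.7, 168.8]), 0.6)]
side slim_rod [(array([281.3, 167.5]), 0.26)]
side rack [(array([363.7, 313.2]), 0.86), (array([335.3, 244.6]), 0.45)]
side stand [(array([285.6, 201.1]), 0.72)]
probe_top [array([ 0.5553, -0.1583,  0.133 ]), array([ 0.5414, -0.1607,  0.133 ])] [ 0.5461 -0.1586  0.1278]
probe [array([ 0.5266, -0.1688,  0.005 ])] 
top_ring [array([0.51  , 0.1893, 0.098 ]), array([0.5049, 0.2101, 0.098 ])] [0.5061 0.192  0.102 ]
slim_rod [array([ 0.5852, -0.2679,  0.005 ]), array([0.531, 0.403, 0.005])] [ 0.5608 -0.1521  0.2016]
rack [array([ 0.56  , -0.2229,  0.    ]), array([ 0.5608, -0.2193,  0.    ])] [ 0.5606 -0.2218  0.0018]
stand [array([0.5068, 0.2039, 0.    ]), array([0.505 , 0.2179, 0.    ])] [0.5057 0.2055 0.0041]
{'t': 0.7, 'q': array([-0.9519,  0.3585,  0.0119, -0.    , -1.2241, -0.2881]), 'qd': array([ 0.0003,  0.0003, -0.0003, -0.0003, -0.0007,  0.0003]), 'joint_efforts': array([  0.0008, -58.216 ,  29.3251,   7.0012,   0.0126,  -0.    ]), 'eef_pos': array([ 0.2192, -0.6384,  0.2266]), 'ee_rot': array([-3.1415,  0.    , -2.8108]), 'force': array([0.2696, 0.4536, 0.1035]), 'moment': array([ 0.0447, -0.0248,  0.039 ]), 'gripper_force': 0.0, 'width': 0.08751467615061607}
```

View pics/a.png

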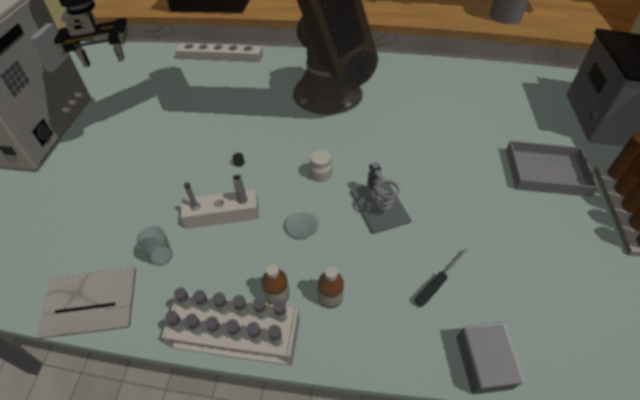

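View pics/b.png

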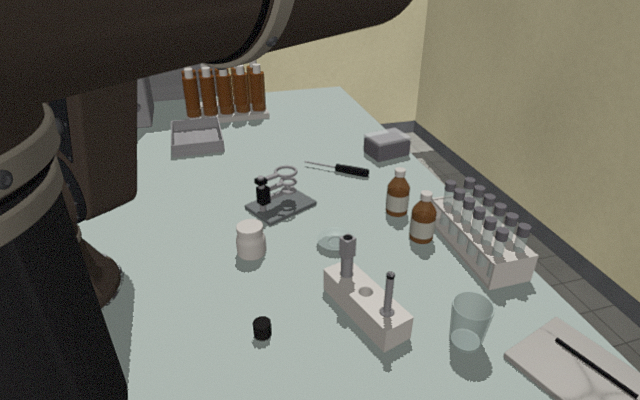

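The pictures show the thick probe in the robot-side hole: scene (238,177), side (347,238). The slim rod is at scene (189,187), and the stand's rings are at scene (386,188) with the post on the robot side. I'll go above the probe.

Emit:
{"name": "arm_command", "arguments": {
  "commands": [
    {"tx":-0.15,"ty":0.12,"tz":-0.1},
    {"tx":-0.3,"ty":0.22,"tz":-0.15},
    {"tx":-0.45,"ty":0.33,"tz":-0.2},
    {"tx":-0.6,"ty":0.44,"tz":-0.2},
    {"tx":-0.75,"ty":0.55,"tz":-0.2},
    {"tx":-0.9,"ty":0.66,"tz":-0.2},
    {"tx":-0.93,"ty":0.69,"tz":-0.2},
    {"tx":-0.93,"ty":0.69,"tz":-0.2}
  ],
  "claw": 1,
  "grip_force": 30
}}

```text
invalid input
```

Emit:
{"name": "arm_command", "arguments": {
  "commands": [
    {"tx":-0.15,"ty":0.12},
    {"tx":-0.3,"ty":0.22},
    {"tx":-0.45,"ty":0.33},
    {"tx":-0.6,"ty":0.44},
    {"tx":-0.75,"ty":0.55},
    {"tx":-0.86,"ty":0.64},
    {"tx":-0.91,"ty":0.68},
    {"tx":-0.91,"ty":0.68}
  ]
}}

```text
invalid input
```

Run:
```python
from h import *
np.set_printoptions(precision=4,suppress=True)
s=get_state();print(s["t"],s["eef_pos"],s["ee_rot"],s["force"])
c=calibration("wrist");print(np.array(c["extrinsics"]),c["camera_matrix"][0])
im=grab_frame("wrist");save("c",im)
for q in("probe_top","probe"):
  r=spot_point(q,"wrist")
  for x in r[:2]: print(q,x["uv"],x["score"],atz("wrist",x["uv"],.133,c))
```

```text
0.7 [ 0.2192 -0.6384  0.2266] [-3.1415  0.     -2.8108] [0.2696 0.4536 0.1035]
[[-0.3249  0.9107  0.255   0.1506]
 [ 0.9457  0.3129  0.0874 -0.6621]
 [-0.0002  0.2696 -0.963   0.3853]
 [ 0.      0.      0.      1.    ]] [282.6285   0.     321.5964]
```

View pics/c.png

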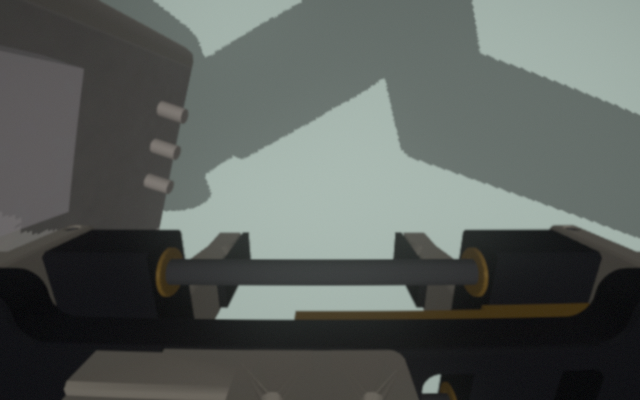

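The wrist view shows the fingers at row ~270 and the free view above them. The rows probably need all four keys, so I'll resend with a stop short of the probe so that it shows in the upper half.

Emit:
{"name": "arm_command", "arguments": {
  "commands": [
    {"tx":-0.15,"ty":0.12,"tz":-0.1,"twist":0},
    {"tx":-0.3,"ty":0.22,"tz":-0.15,"twist":0},
    {"tx":-0.45,"ty":0.33,"tz":-0.2,"twist":0},
    {"tx":-0.6,"ty":0.44,"tz":-0.2,"twist":0},
    {"tx":-0.75,"ty":0.55,"tz":-0.2,"twist":0},
    {"tx":-0.9,"ty":0.66,"tz":-0.2,"twist":0},
    {"tx":-0.95,"ty":0.69,"tz":-0.2,"twist":0},
    {"tx":-0.95,"ty":0.69,"tz":-0.2,"twist":0}
  ],
  "claw": 1,
  "grip_force": 30
}}

```text
t: 1.52
eef_pos: [0.3903, -0.3945, 0.2772]
ee_rot: [-3.141, 0.002, -2.808]
force: [-0.9, -0.7, -0.3]
width: 0.0876
gripper_force: 0.0
```

Emit:
{"name": "arm_command", "arguments": {
  "commands": [
    {"tx":-0.15,"ty":0.12,"tz":0,"twist":0},
    {"tx":-0.3,"ty":0.22,"tz":0,"twist":0},
    {"tx":-0.45,"ty":0.33,"tz":0,"twist":0},
    {"tx":-0.6,"ty":0.44,"tz":0,"twist":0},
    {"tx":-0.75,"ty":0.55,"tz":0,"twist":0},
    {"tx":-0.9,"ty":0.64,"tz":0,"twist":0},
    {"tx":-1,"ty":0.68,"tz":0,"twist":0},
    {"tx":-1,"ty":0.68,"tz":0,"twist":0}
  ]
}}

```text
t: 2.18
eef_pos: [0.5721, -0.1524, 0.2763]
ee_rot: [-3.142, 0.001, -2.808]
force: [0.2, -0.6, 0.2]
width: 0.0878
gripper_force: 0.0
```

Run:
```python
from h import *
np.set_printoptions(precision=4,suppress=True)
s=get_state();print(s["t"],s["eef_pos"],s["ee_rot"],s["force"])
c=calibration("wrist");im=grab_frame("wrist");save("d",im)
for q in("probe_top","probe"):
  r=spot_point(q,"wrist")
  for x in r[:2]: print(q,x["uv"],x["score"],atz("wrist",x["uv"],.133,c))
```

```text
2.1833 [ 0.5721 -0.1524  0.2763] [-3.1415  0.0008 -2.8078] [ 0.2386 -0.5884  0.1937]
probe_top [321.8, 167.8] 0.88 [ 0.5477 -0.1608  0.133 ]
probe_top [324.7, 153.0] 0.71 [ 0.5318 -0.1631  0.133 ]
probe [322.5, 151.7] 0.62 [ 0.5313 -0.1657  0.133 ]
```

View pics/d.png

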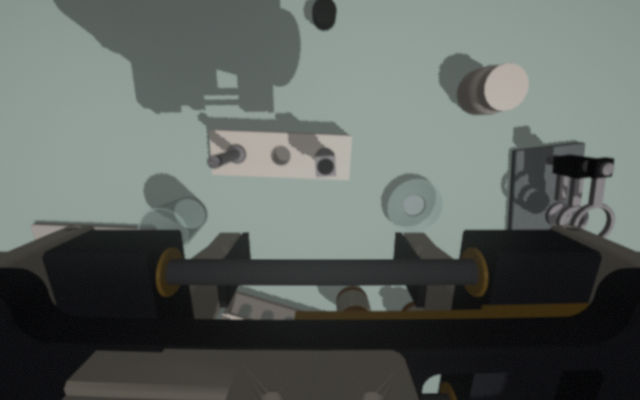

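Probe top is at about (325,166) and its head is nearly square to the image. The stand is at the right edge, post top near (585,165), rings (565-600,218). I'll zoom for the head's yaw.

Run:
```python
from h import *
im=cv2.imread("pics/d.png")
a=cv2.resize(im[140:190,300:350],(400,400),interpolation=cv2.INTER_CUBIC)
b=cv2.resize(im[140:240,500:600],(400,400),interpolation=cv2.INTER_CUBIC)
cv2.imwrite("pics/e.png",cv2.convertScaleAbs(np.hstack([a,b]),alpha=1.5,beta=10))
```

```text
(no output)
```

View pics/e.png

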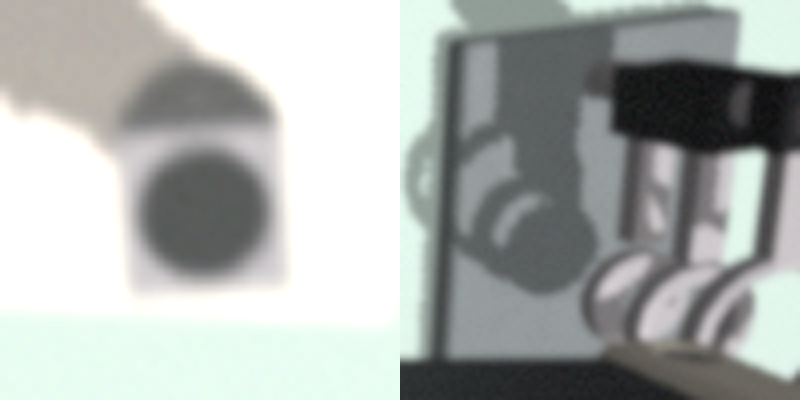

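Emit:
{"name": "arm_command", "arguments": {
  "commands": [
    {"tx":0.06,"ty":0.01,"tz":0.1,"twist":-0.01},
    {"tx":0.11,"ty":0.015,"tz":0.2,"twist":-0.02},
    {"tx":0.11,"ty":0.015,"tz":0.3,"twist":-0.02},
    {"tx":0.11,"ty":0.015,"tz":0.4,"twist":-0.02},
    {"tx":0.11,"ty":0.015,"tz":0.46,"twist":-0.02},
    {"tx":0.11,"ty":0.015,"tz":0.46,"twist":-0.02},
    {"tx":0.11,"ty":0.015,"tz":0.46,"twist":-0.02},
    {"tx":0.11,"ty":0.015,"tz":0.46,"twist":-0.02}
  ]
}}

```text
t: 3.0
eef_pos: [0.5422, -0.1623, 0.163]
ee_rot: [-3.141, 0.001, -2.749]
force: [0.9, 0.1, 1.4]
width: 0.0875
gripper_force: 0.0
```

Run:
```python
from h import *
np.set_printoptions(precision=4,suppress=True)
s=get_state();print(s["t"],s["eef_pos"],s["ee_rot"],s["force"])
c=calibration("wrist");im=grab_frame("wrist")
a=cv2.resize(im[180:300,240:400],(800,600),interpolation=cv2.INTER_CUBIC)
save("f",cv2.convertScaleAbs(a,alpha=1.5))
print(proj("wrist",np.r_[s["eef_pos"][:2],.133],c),proj("wrist",[.545,-.158,.133],c))
for x in spot_point("probe_top","wrist")[:2]: print(x["uv"],x["score"],atz("wrist",x["uv"],.133,c))
```

```text
3.0 [ 0.5422 -0.1623  0.163 ] [-3.1405  0.0014 -2.7486] [0.8944 0.103  1.3593]
[321.7951 228.3965] [325.9233 233.8981]
[325.8, 235.9] 0.8 [ 0.5465 -0.1575  0.133 ]
[272.7, 186.0] 0.4 [ 0.5266 -0.2052  0.133 ]
```

View pics/f.png

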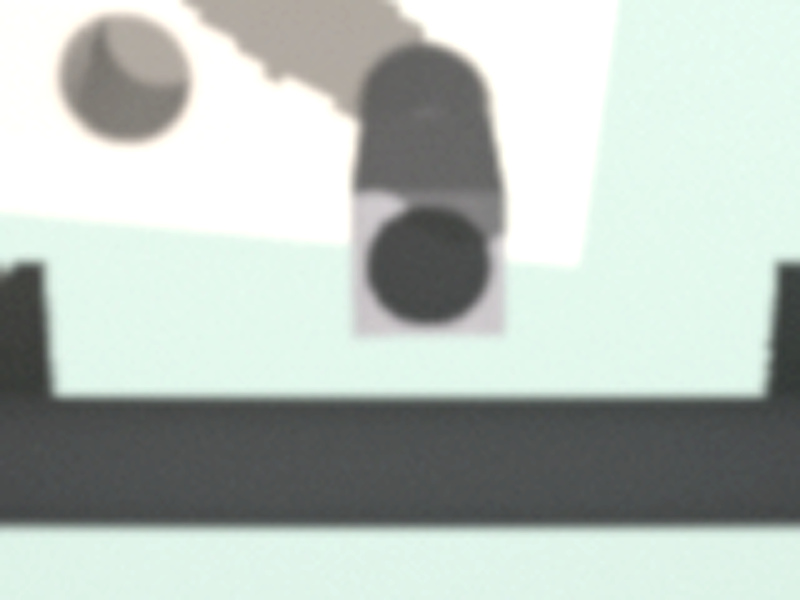

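Head centre at crop (428,263), square with the fingers; about 2.4 mm to the right and 4 mm toward the bottom. I'll correct, descend and grip.

Emit:
{"name": "arm_command", "arguments": {
  "commands": [
    {"tx":-0.016,"ty":0.01,"tz":0.05,"twist":0},
    {"tx":-0.016,"ty":0.01,"tz":0.1,"twist":0},
    {"tx":-0.016,"ty":0.01,"tz":0.16,"twist":0},
    {"tx":-0.016,"ty":0.01,"tz":0.22,"twist":0},
    {"tx":-0.016,"ty":0.01,"tz":0.26,"twist":0},
    {"tx":-0.016,"ty":0.01,"tz":0.27,"twist":0},
    {"tx":-0.016,"ty":0.01,"tz":0.27,"twist":0},
    {"tx":-0.016,"ty":0.01,"tz":0.27,"twist":0}
  ]
}}

```text
t: 3.77
eef_pos: [0.5452, -0.1577, 0.0949]
ee_rot: [-3.141, 0.001, -2.748]
force: [0.8, 0.3, 1.3]
width: 0.0878
gripper_force: 0.0
```

Emit:
{"name": "arm_command", "arguments": {
  "commands": [
    {"tx":0,"ty":0,"tz":0,"twist":0},
    {"tx":0,"ty":0,"tz":0,"twist":0},
    {"tx":0,"ty":0,"tz":0,"twist":0},
    {"tx":0,"ty":0,"tz":0,"twist":0},
    {"tx":0,"ty":0,"tz":0,"twist":0},
    {"tx":0,"ty":0,"tz":0,"twist":0},
    {"tx":0,"ty":0,"tz":0,"twist":0},
    {"tx":0,"ty":0,"tz":0,"twist":0}
  ],
  "claw": 0,
  "grip_force": 30
}}

```text
t: 4.43
eef_pos: [0.5445, -0.1577, 0.094]
ee_rot: [3.142, -0.0, -2.748]
force: [-0.6, 0.2, -0.0]
width: 0.0398
gripper_force: 0.0
```

Emit:
{"name": "arm_command", "arguments": {
  "commands": [
    {"tx":0,"ty":0,"tz":0,"twist":0},
    {"tx":0,"ty":0,"tz":0,"twist":0},
    {"tx":0,"ty":0,"tz":0,"twist":0},
    {"tx":0,"ty":0,"tz":0,"twist":0},
    {"tx":0,"ty":0,"tz":0,"twist":0},
    {"tx":0,"ty":0,"tz":0,"twist":0},
    {"tx":0,"ty":0,"tz":-0.02,"twist":0},
    {"tx":0,"ty":0,"tz":-0.04,"twist":0}
  ]
}}

```text
t: 5.1
eef_pos: [0.5441, -0.1577, 0.1039]
ee_rot: [3.141, -0.001, -2.748]
force: [0.1, -0.8, -2.1]
width: 0.0218
gripper_force: 30.0
```

Emit:
{"name": "arm_command", "arguments": {
  "commands": [
    {"tx":0,"ty":0,"tz":-0.05,"twist":0},
    {"tx":0,"ty":0,"tz":-0.12,"twist":0},
    {"tx":0,"ty":0,"tz":-0.2,"twist":0},
    {"tx":0,"ty":0,"tz":-0.3,"twist":0},
    {"tx":0,"ty":0,"tz":-0.4,"twist":0},
    {"tx":0,"ty":0,"tz":-0.5,"twist":0},
    {"tx":0,"ty":0,"tz":-0.56,"twist":0},
    {"tx":0,"ty":0,"tz":-0.58,"twist":0}
  ]
}}

```text
t: 5.77
eef_pos: [0.5456, -0.1579, 0.2525]
ee_rot: [-3.139, 0.004, -2.748]
force: [1.7, -0.0, -1.5]
width: 0.0221
gripper_force: 30.0
```

Emit:
{"name": "arm_command", "arguments": {
  "commands": [
    {"tx":-0.03,"ty":0.06,"tz":0,"twist":0},
    {"tx":-0.08,"ty":0.16,"tz":0,"twist":0},
    {"tx":-0.13,"ty":0.27,"tz":0,"twist":0},
    {"tx":-0.19,"ty":0.38,"tz":0,"twist":0},
    {"tx":-0.24,"ty":0.49,"tz":0,"twist":0},
    {"tx":-0.29,"ty":0.58,"tz":0,"twist":0},
    {"tx":-0.33,"ty":0.66,"tz":0,"twist":0},
    {"tx":-0.344,"ty":0.687,"tz":0,"twist":0}
  ]
}}

```text
t: 6.43
eef_pos: [0.5577, 0.0365, 0.2481]
ee_rot: [3.141, -0.001, -2.746]
force: [0.1, -0.1, -2.5]
width: 0.0221
gripper_force: 30.0
```

Emit:
{"name": "arm_command", "arguments": {
  "commands": [
    {"tx":-0.03,"ty":0.06,"tz":0,"twist":0},
    {"tx":-0.08,"ty":0.16,"tz":0,"twist":0},
    {"tx":-0.13,"ty":0.27,"tz":0,"twist":0},
    {"tx":-0.19,"ty":0.38,"tz":0,"twist":0},
    {"tx":-0.24,"ty":0.49,"tz":0,"twist":0},
    {"tx":-0.31,"ty":0.62,"tz":0,"twist":0},
    {"tx":-0.344,"ty":0.687,"tz":0,"twist":0},
    {"tx":-0.344,"ty":0.687,"tz":0,"twist":0}
  ]
}}

```text
t: 7.1
eef_pos: [0.5716, 0.2286, 0.2476]
ee_rot: [3.141, -0.001, -2.746]
force: [1.0, 0.3, -1.8]
width: 0.0217
gripper_force: 30.0
```

Run:
```python
from h import *
np.set_printoptions(precision=4,suppress=True)
s=get_state();print(s["t"],s["eef_pos"],s["ee_rot"],s["force"])
c=calibration("wrist");im=grab_frame("wrist");np.save("g.npy",im);np.save("gc.npy",c,allow_pickle=True)
for x in spot_point("top_ring","wrist")[:2]: print(x["uv"],x["score"],atz("wrist",x["uv"],.098,c))
print(np.array(c["extrinsics"])[:3,3])
u,v=np.round(proj("wrist",[.506,.197,.098],c)).astype(int);print(u,v)
u0=max(0,u-40);v0=max(0,v-40);print(u0,v0)
a=cv2.resize(im[v0:v0+80,u0:u0+80],(600,600),interpolation=cv2.INTER_CUBIC)
save("g",cv2.convertScaleAbs(a,alpha=1.3,beta=10))
```

```text
7.1 [0.5716 0.2286 0.2476] [ 3.1415 -0.0014 -2.7455] [ 1.0373  0.2974 -1.7649]
[322.7, 125.0] 0.7 [0.506  0.2023 0.098 ]
[0.5048 0.2006 0.4064]
318 123
278 83
```

View pics/g.png

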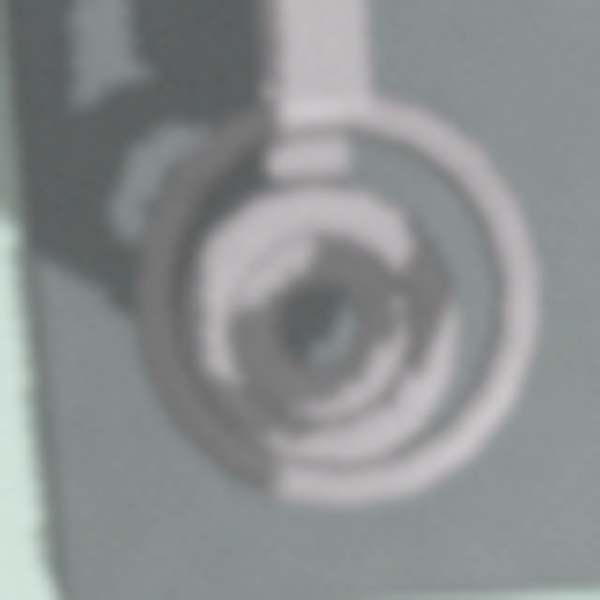

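The crop shows the top ring centred at about (338,304), and the middle/bottom rings and the 13 mm hole centred at about (322,326). I'll refine this with a model fit and an overlay.

Run:
```python
from h import *
np.set_printoptions(precision=4,suppress=True)
im=np.load("g.npy");c=np.load("gc.npy",allow_pickle=True).item()
g=cv2.GaussianBlur(cv2.cvtColor(im,cv2.COLOR_RGB2GRAY).astype(np.float32),(0,0),.8)
m=np.hypot(cv2.Sobel(g,5,1,0),cv2.Sobel(g,5,0,1));m=np.minimum(m,60)
th=np.linspace(0,2*np.pi,72,endpoint=False)
def circ(x,y,z,r): return np.array([proj("wrist",[x+r*np.cos(t),y+r*np.sin(t),z],c) for t in th])
def score(x,y,cs): 
    p=np.vstack([circ(x,y,z,r) for z,r in cs]).astype(np.float32)
    return cv2.remap(m,p[:,:1],p[:,1:],1).mean()
def fit(x0,y0,cs):
    best=(-1,)
    for st in(.0015,.0004):
        b=best[1:] or (x0,y0)
        for i in range(-5,6):
            for j in range(-5,6):
                v=score(b[0]+i*st,b[1]+j*st,cs);best=max(best,(v,b[0]+i*st,b[1]+j*st))
    return best
t0=atz("wrist",(322.7,123.1),.098,c);h0=atz("wrist",(320.3,126),.045,c);print(t0,h0)
T=fit(t0[0],t0[1],[(.098,.023),(.098,.029)]);print("top",T)
M=fit(h0[0],h0[1],[(.070,.014),(.070,.022)]);print("mid",M)
B=fit(h0[0],h0[1],[(.045,.0065)]);print("bot",B)
J=fit(h0[0],h0[1],[(.070,.014),(.070,.022),(.045,.0065),(.045,.0065)]);print("joint",J)
a=cv2.convertScaleAbs(cv2.resize(im[83:163,278:358],(600,600),interpolation=cv2.INTER_CUBIC)[:,:,::-1],alpha=1.3)
for (s,x,y),cs in((T,[(.098,.023),(.098,.029)]),(J,[(.07,.014),(.07,.022),(.045,.0065)])):
  for z,r in cs: cv2.polylines(a,[np.round((circ(x,y,z,r)-[278,83]+.5)*7.5-.5).astype(int)],True,(0,0,255) if z>.08 else (0,255,0) if z>.05 else (255,0,0),1)
cv2.imwrite("pics/h.png",a)
```

```text
[0.5042 0.2016 0.098 ] [0.5085 0.2004 0.045 ]
top (np.float32(41.50709), np.float64(0.5038360530639835), np.float64(0.20118951313287006))
mid (np.float32(44.396255), np.float64(0.500587848903223), np.float64(0.20336108808506462))
bot (np.float32(49.473827), np.float64(0.507387848903223), np.float64(0.19626108808506462))
joint (np.float32(43.14596), np.float64(0.507387848903223), np.float64(0.1958610880850646))
```

View pics/h.png

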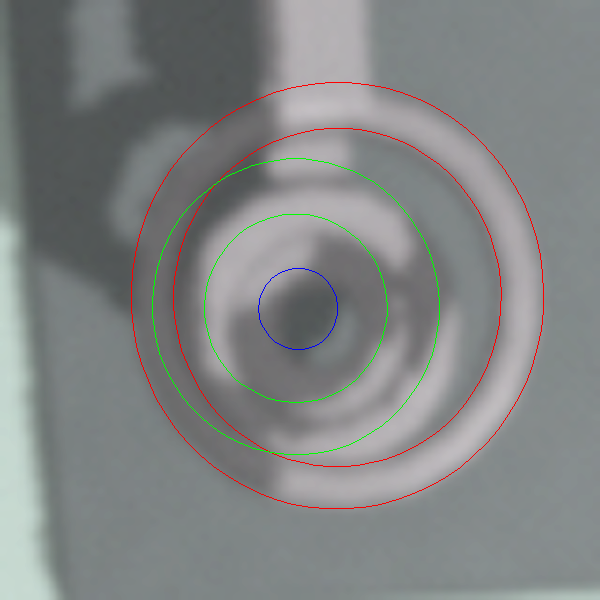

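The overlay circles don't follow the rings for the middle and bottom levels, because the shadows misled the fit. I'll check my hand-read centre in rectified views instead.

Run:
```python
from h import *
im=np.load("g.npy");c=np.load("gc.npy",allow_pickle=True).item();print(c["k1"])
out=[]
for z,rs,ctr in((.098,(),(.5042,.2016)),(.07,(14,22),(.5085,.2004)),(.045,(6.5,19),(.5085,.2004))):
    n=266;s=.064/n
    # rows: -tool x ~ +world x ; cols: +world y
    P=np.array([[proj("wrist",[ctr[0]+(i-n/2)*s,ctr[1]+(j-n/2)*s,z],c) for j in range(n)] for i in range(n)],np.float32)
    a=cv2.convertScaleAbs(cv2.remap(im,P[:,:,0],P[:,:,1],cv2.INTER_CUBIC),alpha=1.4)
    for r in rs or (23,29):
        for k in range(0,24): 
            t=k*np.pi/12;cv2.circle(a,(int(round(n/2+r/1e3/s*np.cos(t))),int(round(n/2+r/1e3/s*np.sin(t)))),1,(255,0,0),-1)
    out.append(a)
b=np.hstack(out);save("i",b);print(b.shape)
```

```text
-0.03420772899927651
(266, 798, 3)
```

View pics/i.png

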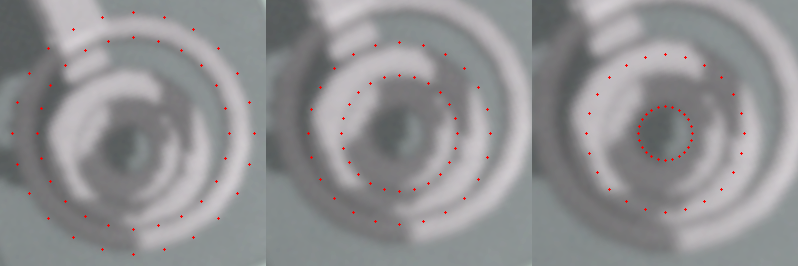

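Rectified views: the dotted circles centred at (0.5085, 0.2004) match the middle ring and the 13 mm hole to well within a millimetre. Next I move over it.

Emit:
{"name": "arm_command", "arguments": {
  "commands": [
    {"tx":0.06,"ty":0,"tz":0,"twist":0},
    {"tx":0.12,"ty":0,"tz":0,"twist":0},
    {"tx":0.18,"ty":-0.007,"tz":0,"twist":0},
    {"tx":0.24,"ty":-0.007,"tz":0,"twist":0},
    {"tx":0.276,"ty":-0.007,"tz":0,"twist":0},
    {"tx":0.276,"ty":-0.007,"tz":0,"twist":0},
    {"tx":0.276,"ty":-0.007,"tz":0.06,"twist":0},
    {"tx":0.276,"ty":-0.007,"tz":0.12,"twist":0}
  ]
}}

```text
t: 7.87
eef_pos: [0.5095, 0.1974, 0.2199]
ee_rot: [3.141, 0.003, -2.748]
force: [-0.2, -0.0, -2.1]
width: 0.0218
gripper_force: 30.0
```

Emit:
{"name": "arm_command", "arguments": {
  "commands": [
    {"tx":0,"ty":0,"tz":0.03,"twist":0},
    {"tx":0,"ty":0,"tz":0.06,"twist":0},
    {"tx":0,"ty":0,"tz":0.08,"twist":0},
    {"tx":0,"ty":0,"tz":0.1,"twist":0},
    {"tx":0,"ty":0,"tz":0.1,"twist":0},
    {"tx":0,"ty":0,"tz":0.1,"twist":0},
    {"tx":0,"ty":0,"tz":0.1,"twist":0},
    {"tx":0,"ty":0,"tz":0.1,"twist":0}
  ]
}}

```text
t: 8.53
eef_pos: [0.5089, 0.1977, 0.1946]
ee_rot: [3.141, 0.001, -2.748]
force: [-0.4, 0.8, -2.4]
width: 0.0224
gripper_force: 30.0
```

Emit:
{"name": "arm_command", "arguments": {
  "commands": [
    {"tx":-0.003,"ty":0.01,"tz":0,"twist":0},
    {"tx":-0.003,"ty":0.01,"tz":0.03,"twist":0},
    {"tx":-0.003,"ty":0.01,"tz":0.06,"twist":0},
    {"tx":-0.003,"ty":0.01,"tz":0.09,"twist":0},
    {"tx":-0.003,"ty":0.01,"tz":0.12,"twist":0},
    {"tx":-0.003,"ty":0.01,"tz":0.14,"twist":0},
    {"tx":-0.003,"ty":0.01,"tz":0.15,"twist":0},
    {"tx":-0.003,"ty":0.01,"tz":0.15,"twist":0}
  ]
}}

```text
t: 9.2
eef_pos: [0.508, 0.1998, 0.1556]
ee_rot: [-3.141, -0.001, -2.748]
force: [1.0, 0.6, -1.8]
width: 0.0217
gripper_force: 30.0
```

Emit:
{"name": "arm_command", "arguments": {
  "commands": [
    {"tx":0,"ty":0,"tz":0.005,"twist":0},
    {"tx":0,"ty":0,"tz":0.01,"twist":0},
    {"tx":0,"ty":0,"tz":0.015,"twist":0},
    {"tx":0,"ty":0,"tz":0.02,"twist":0},
    {"tx":0,"ty":0,"tz":0.025,"twist":0},
    {"tx":0,"ty":0,"tz":0.03,"twist":0},
    {"tx":0,"ty":0,"tz":0.03,"twist":0},
    {"tx":0,"ty":0,"tz":0.03,"twist":0}
  ]
}}

```text
t: 9.87
eef_pos: [0.5083, 0.2, 0.149]
ee_rot: [-3.142, -0.0, -2.748]
force: [0.7, -0.3, -1.1]
width: 0.022
gripper_force: 30.0
```

Emit:
{"name": "arm_command", "arguments": {
  "commands": [
    {"tx":0,"ty":0.001,"tz":0.006,"twist":0},
    {"tx":0,"ty":0.001,"tz":0.012,"twist":0},
    {"tx":0,"ty":0.001,"tz":0.018,"twist":0},
    {"tx":0,"ty":0.001,"tz":0.024,"twist":0},
    {"tx":0,"ty":0.001,"tz":0.03,"twist":0},
    {"tx":0,"ty":0.001,"tz":0.034,"twist":0},
    {"tx":0,"ty":0.001,"tz":0.034,"twist":0},
    {"tx":0,"ty":0.001,"tz":0.034,"twist":0}
  ]
}}

```text
t: 10.53
eef_pos: [0.5082, 0.2003, 0.1405]
ee_rot: [-3.142, -0.0, -2.748]
force: [-0.1, 0.1, -2.7]
width: 0.022
gripper_force: 30.0
```

Emit:
{"name": "arm_command", "arguments": {
  "commands": [
    {"tx":0,"ty":0,"tz":0.002,"twist":0},
    {"tx":0,"ty":0,"tz":0.004,"twist":0},
    {"tx":0,"ty":0,"tz":0.006,"twist":0},
    {"tx":0,"ty":0,"tz":0.008,"twist":0},
    {"tx":0,"ty":0,"tz":0.01,"twist":0},
    {"tx":0,"ty":0,"tz":0.012,"twist":0},
    {"tx":0,"ty":0,"tz":0.012,"twist":0},
    {"tx":0,"ty":0,"tz":0.012,"twist":0}
  ]
}}

```text
t: 11.2
eef_pos: [0.5082, 0.2003, 0.1375]
ee_rot: [3.142, -0.0, -2.748]
force: [0.6, 0.5, -2.2]
width: 0.022
gripper_force: 30.0
```

Emit:
{"name": "arm_command", "arguments": {
  "commands": [
    {"tx":0,"ty":0,"tz":0.002,"twist":0},
    {"tx":0,"ty":0,"tz":0.004,"twist":0},
    {"tx":0,"ty":0,"tz":0.006,"twist":0},
    {"tx":0,"ty":0,"tz":0.008,"twist":0},
    {"tx":0,"ty":0,"tz":0.01,"twist":0},
    {"tx":0,"ty":0,"tz":0.012,"twist":0},
    {"tx":0,"ty":0,"tz":0.012,"twist":0},
    {"tx":0,"ty":0,"tz":0.012,"twist":0}
  ]
}}

```text
t: 11.87
eef_pos: [0.5082, 0.2003, 0.1345]
ee_rot: [-3.142, -0.0, -2.748]
force: [0.5, 0.2, -1.1]
width: 0.022
gripper_force: 30.0
```

Emit:
{"name": "arm_command", "arguments": {
  "commands": [
    {"tx":0,"ty":0,"tz":0.002,"twist":0},
    {"tx":0,"ty":0,"tz":0.004,"twist":0},
    {"tx":0,"ty":0,"tz":0.006,"twist":0},
    {"tx":0,"ty":0,"tz":0.008,"twist":0},
    {"tx":0,"ty":0,"tz":0.008,"twist":0},
    {"tx":0,"ty":0,"tz":0.008,"twist":0},
    {"tx":0,"ty":0,"tz":0.008,"twist":0},
    {"tx":0,"ty":0,"tz":0.008,"twist":0}
  ]
}}

```text
t: 12.53
eef_pos: [0.5082, 0.2003, 0.1326]
ee_rot: [3.142, 0.0, -2.748]
force: [-0.5, -0.0, -1.9]
width: 0.0216
gripper_force: 30.0
```

The nose is in the bottom ring and nothing has touched. I'll keep descending, with the end slower.

Emit:
{"name": "arm_command", "arguments": {
  "commands": [
    {"tx":0,"ty":0,"tz":0.003,"twist":0},
    {"tx":0,"ty":0,"tz":0.006,"twist":0},
    {"tx":0,"ty":0,"tz":0.01,"twist":0},
    {"tx":0,"ty":0,"tz":0.014,"twist":0},
    {"tx":0,"ty":0,"tz":0.018,"twist":0},
    {"tx":0,"ty":0,"tz":0.02,"twist":0},
    {"tx":0,"ty":0,"tz":0.02,"twist":0},
    {"tx":0,"ty":0,"tz":0.02,"twist":0}
  ]
}}

```text
t: 13.2
eef_pos: [0.5082, 0.2002, 0.1275]
ee_rot: [-3.142, -0.0, -2.748]
force: [0.3, 0.3, -2.1]
width: 0.0219
gripper_force: 30.0
```

Emit:
{"name": "arm_command", "arguments": {
  "commands": [
    {"tx":0,"ty":0,"tz":0.004,"twist":0},
    {"tx":0,"ty":0,"tz":0.008,"twist":0},
    {"tx":0,"ty":0,"tz":0.013,"twist":0},
    {"tx":0,"ty":0,"tz":0.018,"twist":0},
    {"tx":0,"ty":0,"tz":0.023,"twist":0},
    {"tx":0,"ty":0,"tz":0.028,"twist":0},
    {"tx":0,"ty":0,"tz":0.032,"twist":0},
    {"tx":0,"ty":0,"tz":0.032,"twist":0}
  ]
}}

```text
t: 13.87
eef_pos: [0.5081, 0.2002, 0.1193]
ee_rot: [-3.141, -0.0, -2.748]
force: [-0.9, -0.2, -1.6]
width: 0.022
gripper_force: 30.0
```

Emit:
{"name": "arm_command", "arguments": {
  "commands": [
    {"tx":0,"ty":0,"tz":0.003,"twist":0},
    {"tx":0,"ty":0,"tz":0.006,"twist":0},
    {"tx":0,"ty":0,"tz":0.009,"twist":0},
    {"tx":0,"ty":0,"tz":0.012,"twist":0},
    {"tx":0,"ty":0,"tz":0.014,"twist":0},
    {"tx":0,"ty":0,"tz":0.016,"twist":0},
    {"tx":0,"ty":0,"tz":0.016,"twist":0},
    {"tx":0,"ty":0,"tz":0.016,"twist":0}
  ]
}}

```text
t: 14.53
eef_pos: [0.5082, 0.2003, 0.1155]
ee_rot: [-3.142, -0.0, -2.748]
force: [-0.5, -0.9, -1.2]
width: 0.0216
gripper_force: 30.0
```

Emit:
{"name": "arm_command", "arguments": {
  "commands": [
    {"tx":0,"ty":0,"tz":0.001,"twist":0},
    {"tx":0,"ty":0,"tz":0.002,"twist":0},
    {"tx":0,"ty":0,"tz":0.003,"twist":0},
    {"tx":0,"ty":0,"tz":0.004,"twist":0},
    {"tx":0,"ty":0,"tz":0.004,"twist":0},
    {"tx":0,"ty":0,"tz":0.004,"twist":0},
    {"tx":0,"ty":0,"tz":0.004,"twist":0},
    {"tx":0,"ty":0,"tz":0.004,"twist":0}
  ]
}}

```text
t: 15.2
eef_pos: [0.5082, 0.2003, 0.1146]
ee_rot: [-3.142, 0.0, -2.748]
force: [-0.8, 0.1, -1.7]
width: 0.0223
gripper_force: 30.0
```

Small steps until I feel the seat.

Emit:
{"name": "arm_command", "arguments": {
  "commands": [
    {"tx":0,"ty":0,"tz":0.001,"twist":0},
    {"tx":0,"ty":0,"tz":0.002,"twist":0},
    {"tx":0,"ty":0,"tz":0.003,"twist":0},
    {"tx":0,"ty":0,"tz":0.003,"twist":0},
    {"tx":0,"ty":0,"tz":0.003,"twist":0},
    {"tx":0,"ty":0,"tz":0.003,"twist":0},
    {"tx":0,"ty":0,"tz":0.003,"twist":0},
    {"tx":0,"ty":0,"tz":0.003,"twist":0}
  ]
}}

```text
t: 15.87
eef_pos: [0.5083, 0.2003, 0.114]
ee_rot: [3.142, 0.0, -2.748]
force: [-1.6, 0.3, 3.3]
width: 0.0218
gripper_force: 30.0
```

Run:
```python
from h import *
s=get_state();print(s["force"],s["moment"],s["eef_pos"])
```

```text
[-1.58084394  0.26852935  3.28472476] [-0.11060036  0.6391492   0.01364017] [0.50831184 0.20028972 0.11402696]
```

Contact at 5 N at exactly the expected height: it is seated. I'll ease the grip, then open and withdraw.

Emit:
{"name": "arm_command", "arguments": {
  "commands": [
    {"tx":0,"ty":0,"tz":0,"twist":0},
    {"tx":0,"ty":0,"tz":0,"twist":0},
    {"tx":0,"ty":0,"tz":0,"twist":0},
    {"tx":0,"ty":0,"tz":0,"twist":0},
    {"tx":0,"ty":0,"tz":0,"twist":0},
    {"tx":0,"ty":0,"tz":0,"twist":0},
    {"tx":0,"ty":0,"tz":0,"twist":0},
    {"tx":0,"ty":0,"tz":0,"twist":0}
  ],
  "grip_force": 5
}}

```text
t: 16.53
eef_pos: [0.5084, 0.2003, 0.114]
ee_rot: [-3.142, 0.0, -2.748]
force: [0.0, -1.2, 4.9]
width: 0.022
gripper_force: 5.0
```

Emit:
{"name": "arm_command", "arguments": {
  "commands": [
    {"tx":0,"ty":0,"tz":0,"twist":0},
    {"tx":0,"ty":0,"tz":0,"twist":0},
    {"tx":0,"ty":0,"tz":0,"twist":0},
    {"tx":0,"ty":0,"tz":0,"twist":0},
    {"tx":0,"ty":0,"tz":0,"twist":0},
    {"tx":0,"ty":0,"tz":0,"twist":0},
    {"tx":0,"ty":0,"tz":0,"twist":0},
    {"tx":0,"ty":0,"tz":0,"twist":0}
  ],
  "claw": 0.7
}}

```text
t: 17.2
eef_pos: [0.5082, 0.2003, 0.1138]
ee_rot: [-3.142, -0.0, -2.748]
force: [-0.3, 0.2, -0.3]
width: 0.0606
gripper_force: 0.0
```

Emit:
{"name": "arm_command", "arguments": {
  "commands": [
    {"tx":0,"ty":0,"tz":-0.04,"twist":0},
    {"tx":0,"ty":0,"tz":-0.1,"twist":0},
    {"tx":0,"ty":0,"tz":-0.18,"twist":0},
    {"tx":0,"ty":0,"tz":-0.26,"twist":0},
    {"tx":0,"ty":0,"tz":-0.34,"twist":0},
    {"tx":0,"ty":0,"tz":-0.42,"twist":0},
    {"tx":0,"ty":0,"tz":-0.48,"twist":0},
    {"tx":0,"ty":0,"tz":-0.48,"twist":0}
  ]
}}

```text
t: 17.87
eef_pos: [0.5098, 0.2011, 0.2384]
ee_rot: [3.141, 0.006, -2.747]
force: [0.4, 0.2, 0.7]
width: 0.0613
gripper_force: 0.0
```

Run:
```python
from h import *
np.set_printoptions(precision=4,suppress=True)
im=grab_frame("side");c=calibration("side")
print(proj("side",[.5083,.2003,.153],c),proj("side",[.5083,.2003,.113],c))
a=im[90:240,220:360];b=cv2.resize(a,(560,600),interpolation=cv2.INTER_CUBIC);save("j",cv2.convertScaleAbs(b,alpha=1.4));print(get_state()["eef_pos"])
```

```text
[285.9969 149.989 ] [286.6126 164.9024]
[0.5091 0.2008 0.2364]
```

View pics/j.png

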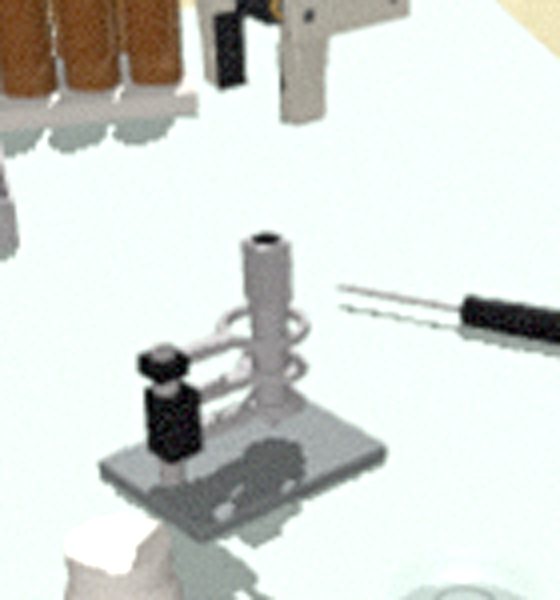

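The side crop shows the probe standing upright in all three rings, its top at (266,240) where the projection predicts (264,240). The gripper is well above it.

```bash
python3 -c "from station import *;print(job_done())"
```

```text
the job is handed in; nothing more can be done
None
```

The probe is standing upright in the stand with its shoulder on the bottom ring, released with the gripper clear, and the job is handed in; the call returned no verdict.

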